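Trip the roller-lever limit switch of a linear slide

TASK

Check the end switch with the roller on the motorised slide: push its roller arm sideways, outward along the slide (away from the carriage in the middle), until it leans over by about 45 degrees, and keep it there for about a second. Then let it spring back upright and move clear. Do not deflect the plain rod lever of the other switch.

Things in the scene. Friction and masses are not known exactly. Their poses are not given: they have to be found in the camera images.
- slide_unit: Aluminium motorised slide, 70x355 mm, fixed. Origin: underside centre. Travel along its y (55 mm high motor at -y end); x: away from robot. Carriage at origin, 41 mm high, bears a steel dog 131 mm high at x=26, y=0. Two fixed grey switches 75 mm high stand at x=66, y=+-(110 to 140) mm, one at each end, which one where varies; their levers stand upright at x about 34, pivots 65 mm above bench.
- roller_center (a point): Centre of the roller atop the roller arm: black wheel, 22 mm diameter, 10 mm wide, axle along the slide's x; 60 mm above the arm's pivot, 125 mm above the bench when upright; moves with the arm. The arm below it is a flat steel bar 11 mm wide along y, 4 mm thick. The sign of the roller's y in the slide's frame tells its end of the slide and which way is outward.
- roller_arm (a joint): Lean of the roller arm about its pivot, in rad: 0 upright, positive towards the slide's +y, negative towards its -y. Spring-centred (0.25 N m per rad, about 3 N at the roller at 45 degrees), stops at 1.2 either way; springs back upright when let go. The switch trips at 0.5 rad.
- rod_arm (a joint): Lean of the lever of the other switch, at the other end of the slide: a plain steel rod 5 mm thick with no roller, its top 140 mm above the bench. Same meaning, spring and stops as roller_arm. To be left alone.
There are look-alikes about, which are no part of the job. What is shaped like the part that bears rod_arm but pink is not meant.

How it is judged (in metres and radians):
On the way:
1. the roller arm leans outward, away from the carriage, past its trip point of 0.5 rad, for half a second (((y of roller_center in the frame of slide_unit above 0 m and value of joint roller_arm above 0.5 rad) or (y of roller_center in the frame of slide_unit below 0 m and value of joint roller_arm below -0.5 rad))), for 0.5 s.
At the end, for the whole second after the job is handed in: After having been tripped, the roller arm is back upright, and the rod lever is upright too, both within 0.15 rad (value of joint roller_arm between -0.15 and 0.15 rad and value of joint rod_arm between -0.15 and 0.15 rad); the robot touches nothing.
It fails at once if the rod lever of the other switch is deflected by more than 0.3 rad (value of joint rod_arm above 0.3 rad or value of joint rod_arm below -0.3 rad).
It also fails if it takes over 32 s, if anything falls off the work surface, if the arm or the gripper's body presses on something with over 40 N, if the wrist force passes 120 N, or if a joint passes its speed limit or range.

ROBOT

A 6-joint arm with a two-finger parallel gripper is mounted at the origin on a cart in front of the work surface, level with it; the furniture and walls round the work are solid. World frame = base frame: x ahead of the robot, y to its left, z up, the work surface at z = 0. Lengths are in mm, angles in rad, forces in N, time in s.
With the tool pointing down it reaches from about 300 to 775 mm from the base axis. Payload 14.6 kg.
Tool frame: the origin (TCP) lies where the fingers leave the gripper's body, on its centre line; the fingertips stand 97 mm ahead of it and the grasp point (between the pads) lies ahead of it (grip_depth is the z of the grasp point in the tool frame, in mm); z points along the fingers, y is the line along which they close (so a half turn about z gives the same grasp; the last joint's range is limited). The gripper opens to 94 mm and grips with 3 to 60 N. Pads are 16 mm wide; open, the fingers measure 119 mm over their backs; the gripper's body (75 mm by 177 mm) begins 78 mm behind the grasp point.
Start: joints at [1.075, 0.3, 1.521, -0, 1.321, -0.067], TCP at [228.675, 500.198, 302.646] pointing down, gripper open.
Joint ranges: [-3.03, 3.03], [-0.79, 2.21], [0.23, 2.52], [-1.04, 4.18], [0, 3.07], [-2.55, 2.55]. Speed limits (rad/s): [2.22, 2.22, 2.57, 3.14, 3.14, 3.14].

INTERFACE

Orientations are given as [roll, pitch, yaw] about the fixed x, y, z axes, in that order (R = Rz(yaw) Ry(pitch) Rx(roll)).
In Python, from cell import read_state, camera, sign_off, regions_of, spot_point, grip_depth gives the robot as it stands. The module is installed in compiled form; this text tells all that it offers.
- The arm moves only by the tool send_rows, never from a script. Its argument "series" is a list of rows, each a list of 3 entries, a list of its own where there are three numbers: the shift along the world's x, y, z in mm, then the turn about the world's z in degrees, then the closure, from -1 (fully open) to 1 (shut), so that 0 is half open. A call has 1 to 12 rows; each row shifts and turns the commanded pose from where the row before left it; what a row does not reach is not made up. A row lasts 1/10 s, in which the tool goes at most 50 mm and 8.59 degrees, less where a joint would pass 70% of its speed; a pose out of reach is approached as far as the arm can. A call is refused whole if a number of a shift passes 50 or a number of a turn 8.59, either way. A call with a gripper value outside its range is refused whole. The fingers move at their own pace and stop on an object; "squeeze" is the grip in N (left out, the last holds). Time passes only in rows, so rows that do not move let the fingers close. It gives the time, the measured TCP pose, the force, the opening and the grip force at its end, in the units of the state.
- read_state(): the state, without advancing time (a new reading comes with each control period).
- camera(name): name is "scene" or "top" or "wrist"; returns a dict with "color" (420x560x3 uint8, blue, green, red), "fx", "fy", "cx", "cy" (pixels), "camera_from_world" (4x4, takes a point from world to camera coordinates). Camera axes: x right, y down, z forward; pixel columns grow to the right and rows downward; lengths in mm; the calibration is good to about 2 mm. A picture is of the moment at which its call begins. There is no depth.
- sign_off(): hands the job in; it is judged then, once.
Trained networks look in a picture, given as the dict that the camera call returned (one of the last four; its "shot" number tells which), for a name from the list of things; names that differ only in an ending like _2 or _b are one class to them, and where a whole thing is asked for, a point or a joint stands for the part that bears it (a point fixed in the world has none). Each returns a list of dicts, best first, with "confidence" (0 to 1); they miss things now and then, are a little off and sometimes report something else, mostly with a low value. They report only what shows in the picture. A call takes as long as a camera call. They do not tell look-alikes from the thing itself.
- regions_of(thing, picture): "mask" (420x560 bool, what is visible of it).
- spot_point(thing, picture): "point" ([x, y, z] in mm, in the coordinates of the camera as it stood for that picture, good to about 4 mm: a listed point, or the origin of a listed thing).
The state is a dict: "clock": time; "joints": joint angles; "qd": joint speeds; "effort": joint torques, N m; "eef_pos": TCP position; "eef_rot": TCP orientation; "wrist_force": force on the tool from outside, world axes, zero at the start; "moment": the same for the moment, N m; "finger_gap": finger opening in mm; "finger_force": force on a finger pad.
Only numpy, scipy, OpenCV 4.12 (cv2) and the standard library are available. Lean on these libraries where they do the work, as an engineer would, in place of code of your own. Each camera call takes 0.05 s, during which the arm holds its last target. There are 200 camera calls.

## Working session

There is one attempt and no reset: what is moved stays moved. The work goes in short steps, Python scripts to look and compute and a tool call to move; the robot and the scene stay as the last step left them, time stands still between calls to the robot, and variables do not carry over. Pictures are saved under pics/ and viewed, at most 10 in all, crops included, and the job is handed in when it is done.

Besides the shell and the picture viewer there is one more tool, called by a JSON object that holds its "method" and its "body", one argument or row to a line. send_rows: Moves the arm, as the interface text tells. Its arguments: {"type":"object","properties":{"series":{"type":"array"},"squeeze":{"type":"number"}},"required":["series"]}

```bash
mkdir -p pics; cat > h.py <<'E'
import numpy as np,cv2
from cell import *
def look(n,things):
    p=camera(n); cv2.imwrite(f'pics/{n}_{p["shot"]}.png',p['color'])
    W=np.linalg.inv(p['camera_from_world'])
    for t in things:
        for d in spot_point(t,p)[:4]:
            q=np.array(d['point']); w=(W@[*q,1])[:3]
            print(n,t,round(d['confidence'],2),w.round(0),(round(p['fx']*q[0]/q[2]+p['cx']),round(p['fy']*q[1]/q[2]+p['cy'])))
        for d in regions_of(t,p)[:4]:
            m=d['mask']; ys,xs=np.nonzero(m)
            if len(xs): print('  mask',t,round(d['confidence'],2),len(xs),xs.min(),xs.max(),ys.min(),ys.max())
    return p,W
E
python3 - <<'E'
from h import *
print(grip_depth,read_state())
for n in ('scene','top'): 
    p,_=look(n,['slide_unit','roller_center','rod_arm']); print(p['shot'],np.linalg.inv(p['camera_from_world'])[:3,3].round())
E
ls pics
```

```text
78.39999999999999 {'clock': 0.0, 'joints': array([ 1.07542777e+00,  3.00492057e-01,  1.52160125e+00, -4.45422657e-07,
        1.32068176e+00, -6.65814211e-02]), 'qd': array([-0.00073199, -0.00050651, -0.00058504,  0.00066537,  0.00016783,
        0.0013659 ]), 'effort': array([-7.33244851e-04, -5.31812918e+01, -3.52722323e+01,  7.07701268e-02,
        2.44856853e-02, -1.41436362e-04]), 'eef_pos': array([228.59326109, 500.07749758, 302.06623211]), 'eef_rot': array([-3.14041283e+00, -7.82381892e-05,  2.71280558e+00]), 'wrist_force': array([-0.51257506, -0.08238854,  0.13783627]), 'moment': array([-0.05483857, -0.00059888,  0.03449072]), 'finger_force': 0.0, 'finger_gap': 94.13647294966057}
scene slide_unit 0.68 [526. 106.  -1.] (306, 259)
  mask slide_unit 0.78 5090 253 353 191 318
scene roller_center 0.65 [550. -40. 124.] (326, 171)
  mask roller_center 0.68 132 318 329 166 196
scene_1.pngTraceback (most recent call last):
  File "<stdin>", line 4, in <module>
  File "h.py", line 7, in look
    for d in spot_point(t,p)[:4]:
             ~~~~~~~~~~^^^^^
ValueError: it knows: roller_center, slide_unit
```

```bash
python3 - <<'E'
from h import *
p,_=look('top',['slide_unit','roller_center']); print(p['shot'],np.linalg.inv(p['camera_from_world'])[:3,3].round())
for d in regions_of('rod_arm',p): 
    ys,xs=np.nonzero(d['mask']);print('rod',d['confidence'],xs.min(),xs.max(),ys.min(),ys.max())
E
ls pics; python3 -c "
import cv2
a=cv2.imread('pics/scene_1.png')[130:350,200:420];cv2.imwrite('pics/c.png',cv2.resize(a,(600,600),interpolation=3))"
```

```text
top slide_unit 0.89 [524. 102.   1.] (274, 252)
  mask slide_unit 0.68 6062 190 369 230 274
top roller_center 0.45 [551. -39. 129.] (352, 233)
  mask roller_center 0.59 103 342 356 229 238
2 [453.  88. 978.]
scene_1.png
top_2.png
```

View pics/scene_1.png

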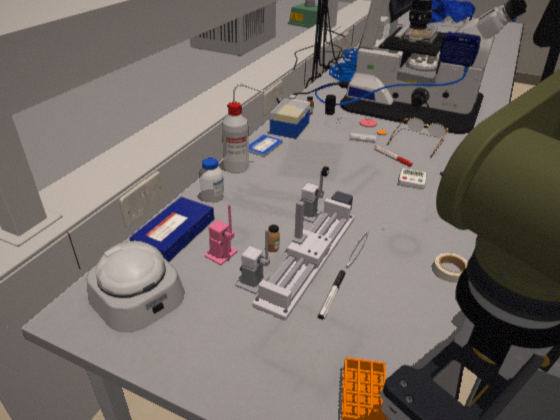

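View pics/top_2.png

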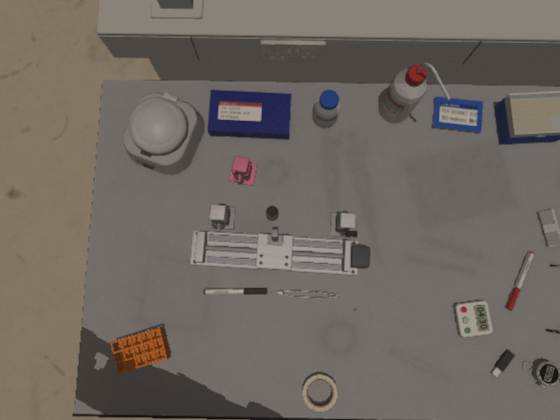

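View pics/c.png

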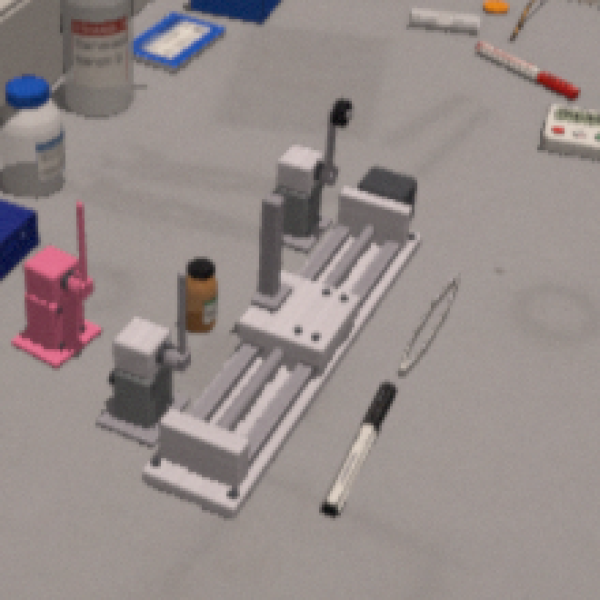

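The scene picture shows the roller switch at the slide's motor end (roller at px 326,171) and the rod switch at the other end (266,235). The pink look-alike is at (222,240). Both cameras put the roller near (550,-40,125). In the slide's frame that is x≈33 and y≈-142, so outward is world -y.

{"method": "send_rows", "body": {
  "series": [
    [[20, -30, 0], 1.8, 1],
    [[20, -30, 0], 1.8, 1],
    [[20, -30, 0], 1.8, 1],
    [[20, -30, 0], 1.8, 1],
    [[20, -30, 0], 1.8, 1],
    [[20, -30, 0], 1.8, 1],
    [[20, -30, 0], 1.8, 1],
    [[20, -30, 0], 1.8, 1],
    [[20, -30, 0], 1.8, 1],
    [[20, -30, 0], 1.8, 1],
    [[20, -30, 0], 1.8, 1],
    [[20, -30, 0], 1.8, 1]
  ]
}}

```text
clock: 1.75
eef_pos: [469.3, 138.8, 302.8]
eef_rot: [3.141, 0.0, 3.091]
wrist_force: [0.3, 0.3, 0.0]
finger_gap: 2.3
finger_force: 0.0
```

{"method": "send_rows", "body": {
  "series": [
    [[16, -26, 0], 0, 1],
    [[16, -26, 0], 0, 1],
    [[16, -26, 0], 0, 1],
    [[16, -26, 0], 0, 1],
    [[16, -26, 0], 0, 1],
    [[0, 0, 0], 0, 1],
    [[0, 0, 0], 0, 1],
    [[0, 0, 0], 0, 1]
  ]
}}

```text
clock: 2.55
eef_pos: [548.4, 10.9, 302.7]
eef_rot: [3.141, -0.0, 3.09]
wrist_force: [-0.3, 0.2, -0.5]
finger_gap: 0.4
finger_force: 0.0
```

```bash
python3 - <<'E'
from h import *
s=read_state();print(s['clock'],s['eef_pos'],s['eef_rot'],s['finger_gap'],s['wrist_force'])
for n in('scene','wrist','top'):
    p,_=look(n,['roller_center','slide_unit']);print(p['shot'])
    if n=='top':
        d=regions_of('slide_unit',p)
        if d: print(cv2.minAreaRect(np.argwhere(d[0]['mask'])[:,::-1].astype(np.float32)))
E
```

```text
2.55 [548.35494557  10.86166761 302.69157028] [ 3.14145247e+00 -9.28431815e-05  3.09032644e+00] 0.3657670694609391 [-0.31223098  0.2194374  -0.48777051]
scene roller_center 0.43 [550. -38. 124.] (325, 171)
  mask roller_center 0.53 109 318 327 167 197
scene slide_unit 0.77 [525. 104.  -4.] (307, 260)
  mask slide_unit 0.73 5088 252 353 191 318
3
wrist roller_center 0.72 [549. -39. 127.] (221, 219)
  mask roller_center 0.6 562 209 240 205 231
wrist slide_unit 0.86 [524. 101.   3.] (356, 166)
  mask slide_unit 0.79 20109 186 517 133 219
4
top slide_unit 0.96 [523. 103.  -1.] (274, 253)
  mask slide_unit 0.74 4464 191 369 231 271
5
((279.6200256347656, 252.89581298828125), (178.19248962402344, 36.487098693847656), 4.028263568878174)
```

Three views agree on the roller at (550,-39,125), so I'll descend on its inner side.

{"method": "send_rows", "body": {
  "series": [
    [[2, 0, -20], 0, 1],
    [[0, 0, -20], 0, 1],
    [[0, 0, -20], 0, 1],
    [[0, 0, -20], 0, 1],
    [[0, 0, -20], 0, 1],
    [[0, 0, 0], 0, 1],
    [[0, 0, 0], 0, 1]
  ]
}}

```text
clock: 4.05
eef_pos: [550.8, 10.2, 203.2]
eef_rot: [3.142, 0.0, 3.09]
wrist_force: [-0.2, 0.0, 0.5]
finger_gap: 0.3
finger_force: 0.0
```

{"method": "send_rows", "body": {
  "series": [
    [[0, -6, 0], 0, 1],
    [[0, -6, 0], 0, 1],
    [[0, -6, 0], 0, 1],
    [[-1, -6, 0], 0, 1],
    [[0, -6, 0], 0, 1],
    [[0, -6, 0], 0, 1],
    [[0, 0, 0], 0, 1],
    [[0, 0, 0], 0, 1]
  ]
}}

```text
clock: 4.85
eef_pos: [549.7, -25.9, 202.6]
eef_rot: [3.142, 0.0, 3.09]
wrist_force: [-0.7, 0.9, 0.2]
finger_gap: 0.4
finger_force: 0.4
```

```bash
python3 - <<'E'
from h import *
look('scene',['roller_center'])
p,_=look('wrist',['roller_center'])
cv2.imwrite('pics/w.png',p['color'])
E
python3 -c "
import cv2,glob
a=cv2.imread(sorted(glob.glob('pics/scene_*'))[-1])[130:280,230:400];cv2.imwrite('pics/c2.png',cv2.hconcat([cv2.resize(a,(400,353),interpolation=3),cv2.resize(cv2.imread('pics/w.png'),(400,353))]))"
```

```text
mask roller_center 0.59 63 317 323 183 197
wrist roller_center 0.77 [550. -50. 127.] (235, 266)
  mask roller_center 0.71 590 215 271 231 262
```

View pics/c2.png

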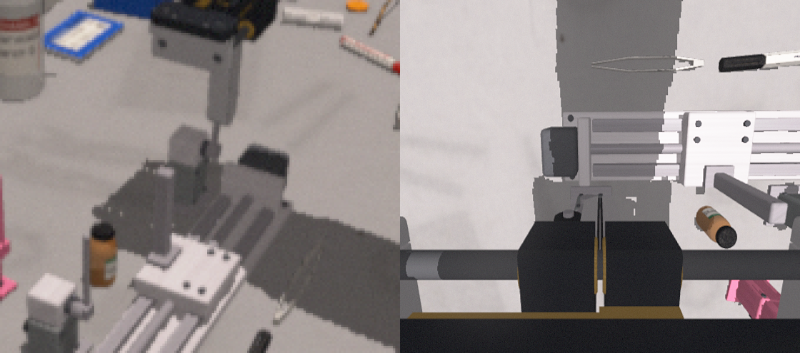

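The pictures show the finger against the roller's inner side, with the roller moved about 11 mm outward. The 0.9 N reading fits the spring. About 32 mm more gives 45°.

{"method": "send_rows", "body": {
  "series": [
    [[0, -5, 0], 0, 1],
    [[-1, -5, 0], 0, 1],
    [[0, -5, 0], 0, 1],
    [[0, -5, 0], 0, 1],
    [[-1, -6, 0], 0, 1],
    [[0, -6, 0], 0, 1],
    [[0, 0, 0], 0, 1],
    [[0, 0, 0], 0, 1]
  ]
}}

```text
clock: 5.95
eef_pos: [547.8, -58.1, 203.0]
eef_rot: [-3.141, 0.0, 3.089]
wrist_force: [-1.7, 1.1, 2.5]
finger_gap: 0.7
finger_force: 1.6
```

```bash
python3 - <<'E'
from h import *
print(read_state()['wrist_force'],read_state()['eef_pos'])
p,_=look('wrist',['roller_center'])
q,_=look('top',['roller_center'])
cv2.imwrite('pics/w2.png',p['color'])
E
```

```text
[-1.65270845  1.06892243  2.5003224 ] [547.75612451 -58.1283924  203.01212678]
wrist roller_center 0.7 [545. -77. 111.] (247, 250)
  mask roller_center 0.67 976 225 321 231 262
```

View pics/w2.png

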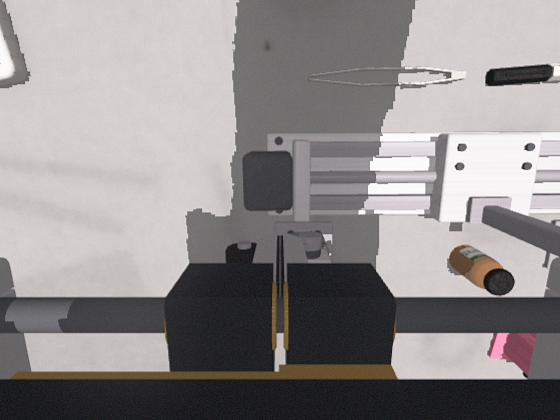

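The roller is leaning at about (545,-77,111), or 40–45°. Next I'll hold, then release slowly and withdraw.

{"method": "send_rows", "body": {
  "series": [
    [[0, 0, 0], 0, 1],
    [[0, 0, 0], 0, 1],
    [[0, 0, 0], 0, 1],
    [[0, 0, 0], 0, 1],
    [[0, 0, 0], 0, 1],
    [[0, 0, 0], 0, 1],
    [[0, 0, 0], 0, 1],
    [[0, 0, 0], 0, 1],
    [[0, 0, 0], 0, 1],
    [[0, 0, 0], 0, 1],
    [[0, 0, 0], 0, 1]
  ]
}}

```text
clock: 7.35
eef_pos: [547.7, -57.8, 202.6]
eef_rot: [3.142, 0.0, 3.09]
wrist_force: [1.3, 0.8, 4.1]
finger_gap: 0.2
finger_force: 1.6
```

```bash
python3 - <<'E'
from h import *
look('wrist',['roller_center'])
E
```

```text
wrist roller_center 0.58 [544. -78. 109.] (246, 246)
  mask roller_center 0.96 924 225 320 231 262
```

{"method": "send_rows", "body": {
  "series": [
    [[0, 7, 0], 0, 1],
    [[1, 7, 0], 0, 1],
    [[0, 7, 0], 0, 1],
    [[1, 7, 0], 0, 1],
    [[0, 7, 0], 0, 1],
    [[1, 7, 0], 0, 1],
    [[0, 7, 0], 0, 1],
    [[0, 7, 0], 0, 1],
    [[0, 7, 0], 0, 1],
    [[0, 7, 0], 0, 1],
    [[0, 0, 0], 0, 1]
  ]
}}

```text
clock: 8.6
eef_pos: [550.7, 13.0, 202.7]
eef_rot: [3.142, 0.0, 3.091]
wrist_force: [0.5, 0.4, -0.4]
finger_gap: 0.5
finger_force: 0.0
```

{"method": "send_rows", "body": {
  "series": [
    [[0, 0, 20], 0, 1],
    [[0, 0, 20], 0, 1],
    [[0, 0, 20], 0, 1],
    [[0, 0, 20], 0, 1],
    [[0, 0, 20], 0, 1],
    [[0, 0, 0], 0, 1],
    [[0, 0, 0], 0, 1],
    [[0, 0, 0], 0, 1]
  ]
}}

```text
clock: 9.4
eef_pos: [550.4, 12.1, 301.4]
eef_rot: [-3.142, -0.002, 3.09]
wrist_force: [-1.3, -0.1, -1.0]
finger_gap: 0.6
finger_force: 0.0
```

```bash
python3 - <<'E'
from h import *
s=read_state();print(s['clock'],s['eef_pos'],s['wrist_force'])
look('wrist',['roller_center']);look('scene',['roller_center'])
E
python3 -c "
import cv2
a=cv2.imread('pics/'+sorted(__import__('os').listdir('pics'),key=lambda f:-__import__('os').path.getmtime('pics/'+f))[0])[130:280,230:400];cv2.imwrite('pics/c3.png',cv2.resize(a,(600,530),interpolation=3))"
```

```text
9.4 [550.41581152  12.14989816 301.39396828] [-1.34511614 -0.08041553 -1.02345188]
wrist roller_center 0.67 [546. -38. 129.] (219, 215)
  mask roller_center 0.89 662 206 239 204 232
scene roller_center 0.61 [551. -39. 127.] (325, 170)
  mask roller_center 0.69 58 319 327 167 195
```

View pics/c3.png

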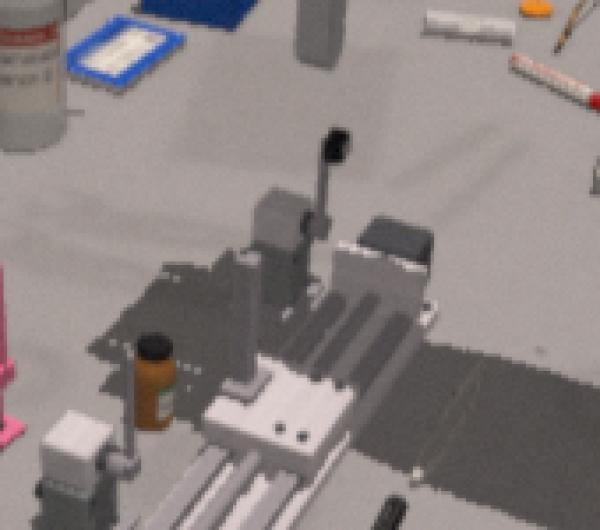

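The crop shows the roller arm upright again (roller at crop px 335,145), the rod lever upright (130,400), and the gripper clear above.

```bash
python3 -c "
from cell import *
print(sign_off())"
```

```text
the job is handed in; nothing more can be done
None
```

I pushed the roller arm outward to about 40–45° and held it there for over a second. It sprang back upright, the rod lever was never touched, the gripper is clear, and the job is handed in at about 10 s of the 32 s allowed (the hand-in returned no verdict).

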